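Click the hot plate's dial to the two-dot setting

TASK

Turn the hot plate's big knurled dial clockwise until it clicks into the setting marked with two dots, without running it past into the three-dot setting, then leave it there. Stroke or push the dial only at its rim with the fingertips or the outside of the fingers: do not straddle or pinch it, and leave the pan, salt shaker, garlic and spice pot standing where they are.

Things in the scene. Friction and masses are not known exactly. Their poses are not given: they have to be found in the camera images.
- hot_plate: Portable electric hot plate, fixed: flat aluminium slab, 200 mm along its x, 400 mm along its y, flat top 50 mm above the worktop (bottom edge at 8 mm). Origin on the worktop under its centre; at yaw 0 its x axis points away from the robot and its y axis to the robot's left. A round dark heating plate (170 mm across, 10 mm above the slab's top) lies at hot plate (0, +95) mm; the dial stands at hot plate (-5, -120) mm.
- dial_axis (a point): Centre of the dial's flat top face, on its vertical axis, 80 mm above the worktop; axes parallel to the hot plate's. The dial is a black disc 100 mm across, 30 mm high (its rim, upright and finely knurled, reaches from about 53 to 80 mm above the worktop); it turns about the vertical but does not sink, tilt or come off. Its rim is grippy and it turns with a fingertip pressed against it that moves along the tangent; 3 to 10 N of pressure is enough, up to 30 N does no harm.
- dial (a joint): Angle of the dial, rad, growing clockwise seen from above; stops at -0.06 and 1.56. Detents pull it into four settings, marked by black marks on the slab beyond the dial, 86 mm from its axis: 0 = off (a bar), 0.5 = one dot, 1.0 = two dots, 1.5 = three dots. Between them the detent tips over at about 0.25, 0.75 and 1.25. It takes at most about 0.15 N m (3 N at the rim) to turn; let go, the dial snaps into the nearest setting. It starts in off or in one dot.
- dial_pointer (a point): Outer end of the white pointer ridge on top of the dial, 46 mm from the dial's axis. In the hot plate's axes it points 0.75 rad anticlockwise of the hot plate's +x at off, 0.25 rad anticlockwise of +x at one dot, 0.25 rad clockwise of +x at two dots.
- pan: Open steel pan standing loose on the heating plate, about 150 mm across and 45 mm high (its rim 105 mm above the worktop), with two small loop handles that point roughly to the front and the back of the hot plate. Origin at the centre of its underside. To be left alone.
- salt_shaker: Glass salt shaker, 44 mm across, 90 mm high, loose on the worktop to the right of the hot plate. Origin at the centre of its underside. To be left alone.
- garlic: Garlic bulb, 53 mm across, 53 mm high, loose on the worktop to the right of the hot plate. Origin at the centre of its underside. To be left alone.
- spice_pot: Small round spice pot, 45 mm across, 58 mm high, loose on the worktop in front of the hot plate's left half. Origin at the centre of its underside. To be left alone.

How it is judged:
On the way:
1. the dial is in the two-dot setting (value of joint dial between 0.9 and 1.1 rad), for 0.2 s.
At the end, for the whole second after the job is handed in: The dial rests in the two-dot detent (1.0 rad within 0.08) and is still; pan, salt shaker, garlic and spice pot are within 15 mm of where they stood (value of joint dial between 0.92 and 1.08 rad and velocity of joint dial between -0.05 and 0.05 rad/s and distance of each of pan, salt_shaker, garlic, spice_pot from where it was at the start of the episode below 0.015 m); the robot touches nothing.
It fails at once if the dial is run past the two-dot setting towards three dots (value of joint dial above 1.25 rad).
It fails at once if the dial is straddled or pinched: fingers touch it with the grasp point within 30 mm of its axis, seen from above (contact force between the fingers and dial above 0.5 N and horizontal distance between the grasp point and dial_axis below 0.03 m).
It fails at once if the pan, salt shaker, garlic or spice pot is shifted or lifted (15 mm) or tipped (0.3 rad) (distance of any of pan, salt_shaker, garlic, spice_pot from where it was at the start of the episode above 0.015 m or angle between any of pan, salt_shaker, garlic, spice_pot's own z axis and vertical above 0.3 rad).
It also fails if it takes over 45 s, if anything falls off the work surface, if the arm or the gripper's body presses on something with over 40 N, if the wrist force passes 120 N, or if a joint passes its speed limit or range.

ROBOT

A 7-joint arm with a two-finger parallel gripper is mounted at the origin on a cart in front of the work surface, level with it; the furniture and walls round the work are solid. World frame = base frame: x ahead of the robot, y to its left, z up, the work surface at z = 0. Lengths are in m, angles in rad, forces in N, time in s.
With the tool pointing down it reaches from about 0.4 to 0.925 m from the base axis. Payload 4.1 kg.
Tool frame: the origin (TCP) lies midway between the tips of the shut fingers; the grasp point (between the pads) lies 19 mm behind it; z points along the fingers, y is the direction in which the jaws open and shut (so a half turn about z gives the same grasp; the last joint's range is limited). The gripper opens to 85 mm and grips with 20 to 120 N. Pads are 22 mm wide; open, the fingers measure 114 mm over their backs; the gripper's body (76 mm by 85 mm) begins 54 mm behind the grasp point. The pads swing forward as they close: fully open they stand 13 mm farther back than shut.
Start: joints at [-1.21, 0.398, 0.045, 1.537, -0.019, 1.207, -0.051], TCP at [0.288, 0.583, 0.231] pointing down, gripper open.
Joint ranges: [-2.82, 2.82], [-0.49, 2.23], [-1.37, 1.46], [0, 2.46], [-1.36, 4.5], [0.23, 2], [-2.94, 2.94]. Speed limits (rad/s): [2.57, 2.57, 3.14, 3.14, 3.14, 3.14, 3.14].

INTERFACE

Orientations are given as a unit quaternion [w, x, y, z].
In Python, from bench import telemetry, eyes, job_done, find_in gives the robot as it stands.
- The arm moves only by the tool drive_tool, never from a script. Its argument "deltas" is one flat list of numbers, 7 for each row, row after row: the shift along the tool's x, y, z in m, then the turn, a rotation vector about the tool's x, y, z in degrees, then the opening in per cent of the stroke, from 0 (shut) to 100 (fully open). In form: [dx, dy, dz, rx, ry, rz, hand, dx, dy, dz, rx, ry, rz, hand, ...]. A call has 1 to 20 rows; each row shifts and turns the commanded pose from where the row before left it, along the tool's axes as they then stand; what a row does not reach is not made up. A row lasts 1/8 s, in which the tool goes at most 62.5 mm and 10.7 degrees, less where a joint would pass 70% of its speed; a pose out of reach is approached as far as the arm can. A call is refused whole if a number of a shift passes 0.0625 or a number of a turn 10.7, either way. A call with a gripper value outside its range is refused whole. The fingers move at their own pace and stop on an object; "force" is the grip in N (left out, the last holds). Time passes only in rows, so rows that do not move let the fingers close. It gives the time, the measured TCP pose, the force and the opening at its end, in the units of the state.
- telemetry.state(): the state, without advancing time (a new reading comes with each control period).
- eyes.capture(name): name is "scene" or "top" or "wrist"; returns a dict with "image" (420x560x3 uint8, blue, green, red), "z_map" (420x560 float32, m along the optical axis (not along the pixel's ray), 0 where there is no reading), "fx", "fy", "cx", "cy" (pixels), "D" ([k1, k2, p1, p2, k3] as OpenCV has them; the pictures are not rectified), "rvec" (rotation vector, rad) and "tvec" (3), from world to camera coordinates, as OpenCV has them; the wrist camera has in their place "T_tool_cam" (4x4, takes a point from camera to tool coordinates, whose origin is the TCP and whose axes are the flange's). Camera axes: x right, y down, z forward; pixel columns grow to the right and rows downward; lengths in m; the calibration is good to about 2 mm. A picture is of the moment at which its call begins: read the wrist's pose just before it.
- job_done(): hands the job in, once; it reports no verdict.
Trained networks look in the newest picture that a camera, given by its name, has taken for a name from the list of things; names that differ only in an ending like _2 or _b are one class to them, and where a whole thing is asked for, a point or a joint stands for the part that bears it (a point fixed in the world has none). Each returns a list of dicts, best first, with "confidence" (0 to 1); they miss things now and then, are a little off and sometimes report something else, mostly with a low value. They report only what shows in the picture. A call takes as long as a camera call.
- find_in(camera, query): "position" ([column, row] in pixels, amid what is visible of it).
The state is a dict: "time_s": time; "qpos": joint angles; "joint_velocities": joint speeds; "joint_efforts": joint torques, N m; "tcp_pos": TCP position; "tcp_rot": TCP orientation; "ft_force": force on the tool from outside, world axes, zero at the start; "wrist_torque": the same for the moment, N m; "width": opening from 0.0 (shut) to 1.0 (fully open).
Only numpy, scipy, OpenCV 4.12 (cv2) and the standard library are available. Lean on these libraries where they do the work, as an engineer would, in place of code of your own. Each camera call takes 0.05 s, during which the arm holds its last target.

## Working session

There is one attempt and no reset: what is moved stays moved. The work goes in short steps, Python scripts to look and compute and a tool call to move; the robot and the scene stay as the last step left them, time stands still between calls to the robot, and variables do not carry over. Pictures are saved under pics/ and viewed, and the job is handed in when it is done.

Besides the shell and the picture viewer there is one more tool, called after "Call:" as name(argument=value, ...), one argument or row to a line, values as JSON. drive_tool: Moves the arm, as the interface text tells. Its arguments: {"type":"object","properties":{"deltas":{"type":"array"},"force":{"type":"number"}},"required":["deltas"]}

```bash
mkdir -p pics; ls
cat > h.py <<'E'
import numpy as np,cv2
from bench import telemetry, eyes, job_done, find_in
def cap(n,f=None):
    c=eyes.capture(n)
    if f: cv2.imwrite('pics/'+f,c['image'])
    return c
def K(c): return np.array([[c['fx'],0,c['cx']],[0,c['fy'],c['cy']],[0,0,1.]])
def ray(c,px):
    u=cv2.undistortPoints(np.array([[px]],float),K(c),np.array(c['D'],float)).ravel()
    R=cv2.Rodrigues(np.array(c['rvec'],float))[0];t=np.array(c['tvec'],float).ravel()
    return -R.T@t, R.T@np.array([u[0],u[1],1.])
def atz(c,px,z):
    o,d=ray(c,px);return o+d*(z-o[2])/d[2]
def proj(c,P):
    return cv2.projectPoints(np.array(P,float).reshape(-1,3),np.array(c['rvec'],float),np.array(c['tvec'],float),K(c),np.array(c['D'],float))[0].reshape(-1,2)
E
python3 - <<'E'
from h import *
s=telemetry.state();print(s)
for n in ['top','scene']:
    c=cap(n,n+'0.png')
    for q in ['hot_plate','dial','dial_axis','dial_pointer','pan','salt_shaker','garlic','spice_pot']:
        r=find_in(n,q)[:2]
        print(n,q,[(x['position'],round(x['confidence'],2)) for x in r], [atz(c,x['position'],.08).round(3) for x in r[:1]])
E
```

```text
pics
{'time_s': 0.0, 'qpos': array([-1.21001204,  0.39920361,  0.04503742,  1.53787389, -0.01869237,
        1.2068743 , -0.05071668]), 'joint_velocities': array([-0.000641  ,  0.00030881, -0.0007171 , -0.00219775, -0.00107052,
        0.00059578, -0.00022403]), 'joint_efforts': array([-3.45046747e-04, -4.75126648e+01,  1.36469789e+00, -2.54221094e+01,
        1.16239220e-02,  9.44353407e-03, -1.33094406e-05]), 'tcp_pos': array([0.28814821, 0.58194539, 0.23025874]), 'tcp_rot': array([-1.50338915e-04,  2.27826172e-01,  9.73701339e-01, -9.57164605e-04]), 'ft_force': array([-0.42676319,  0.1106725 ,  0.15220732]), 'wrist_torque': array([-0.03833303,  0.00605138, -0.02160962]), 'width': 1.002281031141621}
top hot_plate [([254.7, 199.1], 0.71)] [array([0.541, 0.092, 0.08 ])]
top dial [([279.9, 189.8], 0.82)] [array([0.562, 0.037, 0.08 ])]
top dial_axis [([251.1, 200.9], 0.69)] [array([0.537, 0.1  , 0.08 ])]
top dial_pointer [([281.4, 188.8], 0.9), ([329.5, 159.0], 0.34)] [array([0.564, 0.034, 0.08 ])]
top pan [([178.2, 208.4], 0.84), ([360.5, 218.8], 0.54)] [array([0.52 , 0.258, 0.08 ])]
top salt_shaker [([330.8, 156.0], 0.69)] [array([ 0.64 , -0.075,  0.08 ])]
top garlic [([364.9, 217.3], 0.71)] [array([ 0.502, -0.145,  0.08 ])]
top spice_pot [([363.5, 219.5], 0.64), ([198.7, 279.4], 0.63)] [array([ 0.497, -0.142,  0.08 ])]
scene hot_plate [([265.3, 198.2], 0.68)] [array([0.519, 0.063, 0.08 ])]
scene dial [([286.9, 198.3], 0.9)] [array([0.554, 0.031, 0.08 ])]
scene dial_axis [([263.2, 200.2], 0.96)] [array([0.511, 0.061, 0.08 ])]
scene dial_pointer [([284.5, 197.2], 0.81)] [array([0.553, 0.038, 0.08 ])]
scene pan [([214.7, 159.5], 0.57)] [array([0.517, 0.264, 0.08 ])]
scene salt_shaker [([351.8, 215.7], 0.83)] [array([ 0.619, -0.101,  0.08 ])]
scene garlic [([329.0, 274.4], 0.78)] [array([ 0.472, -0.177,  0.08 ])]
scene spice_pot [([172.9, 209.7], 0.69), ([268.7, 197.1], 0.69)] [array([0.345, 0.167, 0.08 ])]
```

Run:
```python
import cv2
a=cv2.imread('pics/top0.png');print(a.shape)
cv2.imwrite('pics/topz.png',cv2.resize(a[90:330,120:440],None,fx=2.5,fy=2.5,interpolation=cv2.INTER_CUBIC))
```

```text
(420, 560, 3)
```

View pics/topz.png

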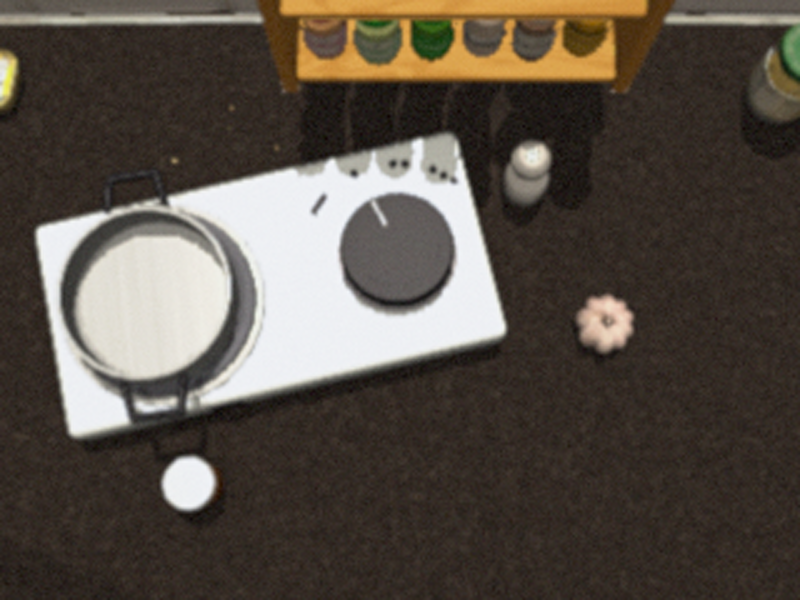

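View pics/scene0.png

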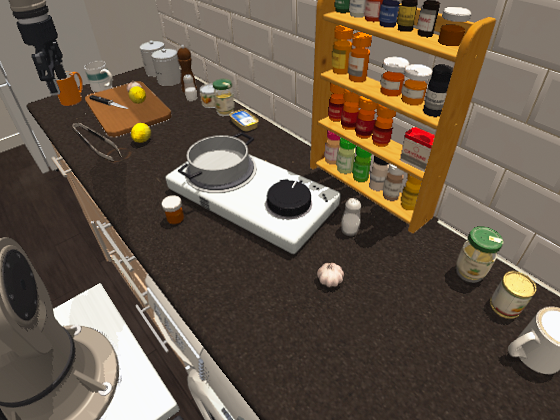

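The top view shows the dial at zoomed (397,248), with the pointer toward the one-dot mark at (353,173), so the dial starts in one dot. The pan is to the left, the salt shaker and garlic to the right, and the near side is free. Next I measure it precisely.

Run:
```python
from h import *
c=cap('top','top1.png')
Z=lambda x,y:(120+(x-.75)/2.5,90+(y-.75)/2.5)
cor=[atz(c,Z(*p),.05) for p in [(38,228),(457,133),(505,330),(70,437)]]
cor=np.array(cor);print(cor.round(3))
print([np.linalg.norm(cor[i]-cor[(i+1)%4]).round(3) for i in range(4)])
ydir=(cor[0]-cor[1]+cor[3]-cor[2])[:2];print('yaw',np.arctan2(-ydir[0],ydir[1]))
yaw=np.arctan2(-ydir[0],ydir[1]);ctr=cor.mean(0)[:2];R=np.array([[np.cos(yaw),-np.sin(yaw)],[np.sin(yaw),np.cos(yaw)]])
print('ctr',ctr,'dial pred',ctr+R@[-.005,-.12])
# dark top by depth: points with z 0.074..0.086
z=c['z_map'];v,u=np.mgrid[0:420,0:560]
m=z>0
un=cv2.undistortPoints(np.stack([u,v],-1).reshape(-1,1,2).astype(float),K(c),np.array(c['D'],float)).reshape(420,560,2)
Rc=cv2.Rodrigues(np.array(c['rvec'],float))[0];t=np.array(c['tvec'],float).ravel()
P=(np.dstack([un*z[...,None],z])-t)@Rc
g=c['image'].mean(2)
d=m&(abs(P[...,2]-.08)<.008)&(g<120)&(np.hypot(P[...,0]-.557,P[...,1]-.04)<.08)
q=P[d];print(d.sum(),q.mean(0),q.min(0),q.max(0))
# color-based: dark on white -> circle fit of top
(cc,r)=cv2.minEnclosingCircle(np.stack([u[d],v[d]],1).astype(np.float32));print(cc,r,atz(c,cc,.08))
A=q[:,:2].mean(0)
tip=atz(c,Z(374,202),.08)[:2];dv=R.T@(tip-A);print('pointer len',np.hypot(*dv),'ang',np.arctan2(dv[1],dv[0]))
print('pred px',proj(c,[*A,.08]))
for n,p in [('rack legs',(288,90)),('salt',(528,190)),('garlic',(605,325)),('spice',(190,485))]:print(n,atz(c,Z(*p),.03).round(3))
```

```text
[[ 0.59   0.37   0.05 ]
 [ 0.682 -0.014  0.05 ]
 [ 0.497 -0.056  0.05 ]
 [ 0.401  0.327  0.05 ]]
[np.float64(0.395), np.float64(0.19), np.float64(0.394), np.float64(0.194)]
yaw 0.24051094915676313
ctr [0.54249672 0.1565901 ] dial pred [0.56622451 0.03885314]
1509 [0.56256044 0.04039615 0.07949966] [ 0.51566277 -0.00888     0.07209637] [0.61311723 0.08960058 0.08506837]
(278.489990234375, 190.0066680908203) 22.599355697631836 [0.56161253 0.04041233 0.08      ]
pointer len 0.04789798197339199 ang 0.20101755213755543
pred px [[278.49948844 189.584783  ]]
rack legs [0.733 0.146 0.03 ]
salt [ 0.633 -0.081  0.03 ]
garlic [ 0.505 -0.149  0.03 ]
spice [0.36  0.223 0.03 ]
```

Call:
drive_tool(
  deltas=[0,0,0,0,0,-10.05,0,0,0,0,0,0,-10.05,0,0,0,0,0,0,-10.05,0,0,0,0,0,0,-10.05,0,0,0,0,0,0,0,0,-0.0036,-0.0402,0,0,0,0,0,-0.0036,-0.0402,0,0,0,0,0,-0.0036,-0.0402,0,0,0,0,0,-0.0036,-0.0402,0,0,0,0,0,-0.0036,-0.0402,0,0,0,0,0,-0.0036,-0.0402,0,0,0,0,0,-0.0036,-0.0402,0,0,0,0,0,-0.0036,-0.0402,0,0,0,0,0,-0.0036,-0.0402,0,0,0,0,0,-0.0036,-0.0402,0,0,0,0,0,-0.0036,-0.0402,0,0,0,0,0,-0.0036,-0.0402,0,0,0,0,0,-0.0036,-0.0402,0,0,0,0,0,-0.0036,-0.0402,0,0,0,0,0,-0.0036,-0.0402,0,0,0,0,0],
  force=40,
)

```text
time_s: 3.45
tcp_pos: [0.4857, 0.0088, 0.2316]
tcp_rot: [0.0, -0.119, 0.993, 0.0]
ft_force: [0.5, 0.8, -0.1]
width: 0.0
```

Run:
```python
from h import *
s=telemetry.state();c=cap('wrist','w1.png')
from scipy.spatial.transform import Rotation as Ro
w,x,y,z=s['tcp_rot'];T=np.eye(4);T[:3,:3]=Ro.from_quat([x,y,z,w]).as_matrix();T[:3,3]=s['tcp_pos']
M=np.linalg.inv(T@np.array(c['T_tool_cam']))
c['rvec']=cv2.Rodrigues(M[:3,:3])[0];c['tvec']=M[:3,3]
A=np.array([.5635,.040]);a=np.linspace(0,6.283,60)
im=c['image'].copy()
for p in proj(c,np.stack([A[0]+.05*np.cos(a),A[1]+.05*np.sin(a),.08+0*a],1)):
    if 0<p[0]<560 and 0<p[1]<420: cv2.circle(im,tuple(int(v) for v in p),1,(0,0,255),-1)
cv2.imwrite('pics/w1o.png',im)
```

```text
(no output)
```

View pics/w1o.png

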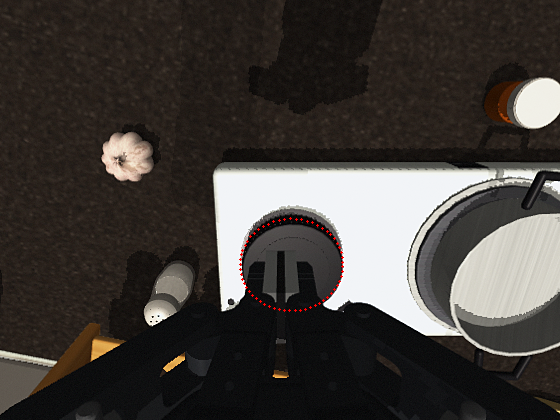

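The overlaid circle sits on the dial to within about 2 px. I'll descend at 83 mm standoff.

Call:
drive_tool(
  deltas=[0,0,0.0208,0,0,0,0,0,0,0.0208,0,0,0,0,0,0,0.0208,0,0,0,0,0,0,0.0208,0,0,0,0,0,0,0.0208,0,0,0,0,0,0,0.0208,0,0,0,0,0,0,0.0208,0,0,0,0,0,0,0.0208,0,0,0,0,0,0,0,0,0,0,0,-0.005,0,0,0,0,0,0,-0.005,0,0,0,0,0,0,-0.005,0,0,0,0,0,0,0,0,0,0,0,0,0],
)

```text
time_s: 5.12
tcp_pos: [0.5007, 0.0138, 0.0653]
tcp_rot: [0.001, -0.121, 0.993, 0.0]
ft_force: [0.2, -0.3, 0.2]
width: 0.001
```

Run:
```python
from h import *
print(telemetry.state()['ft_force']);cap('wrist','w2.png')
```

```text
[ 0.23069565 -0.31718755  0.15722473]
```

View pics/w2.png

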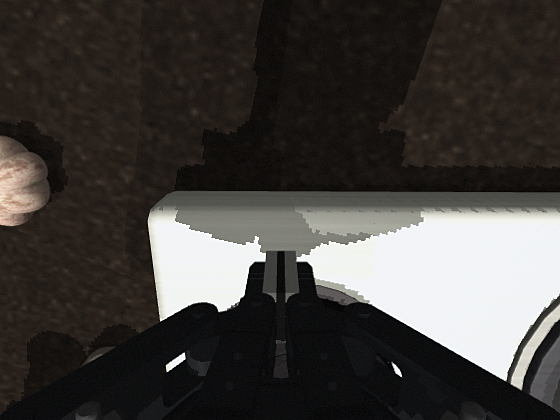

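Call:
drive_tool(
  deltas=[-0.002,0,0,0,0,0,0,-0.002,0,0,0,0,0,0,0,0,0,0,0,0,0],
)

```text
time_s: 5.55
tcp_pos: [0.5039, 0.0146, 0.0649]
tcp_rot: [0.0, -0.121, 0.993, 0.0]
ft_force: [0.2, -0.1, 1.1]
width: -0.001
```

Call:
drive_tool(
  deltas=[-0.0015,0,0,0,0,0,0,0,0,0,0,0,0,0],
)

```text
time_s: 5.8
tcp_pos: [0.5053, 0.015, 0.0649]
tcp_rot: [0.0, -0.121, 0.993, 0.0]
ft_force: [-0.2, -0.1, -0.3]
width: -0.0
```

Call:
drive_tool(
  deltas=[-0.0015,0,0,0,0,0,0,0,0,0,0,0,0,0],
)

```text
time_s: 6.05
tcp_pos: [0.5068, 0.0154, 0.0649]
tcp_rot: [0.0, -0.121, 0.993, 0.0]
ft_force: [0.4, 0.1, 0.2]
width: 0.003
```

Call:
drive_tool(
  deltas=[-0.0015,0,0,0,0,0,0,0,0,0,0,0,0,0],
)

```text
time_s: 6.3
tcp_pos: [0.5083, 0.0157, 0.0649]
tcp_rot: [0.0, -0.121, 0.993, 0.0]
ft_force: [0.0, 0.3, -0.6]
width: 0.001
```

Call:
drive_tool(
  deltas=[-0.0015,0,0,0,0,0,0,0,0,0,0,0,0,0],
)

```text
time_s: 6.55
tcp_pos: [0.5098, 0.0161, 0.0649]
tcp_rot: [0.0, -0.121, 0.993, 0.0]
ft_force: [0.1, -0.8, -0.1]
width: 0.001
```

Call:
drive_tool(
  deltas=[-0.0015,0,0,0,0,0,0,0,0,0,0,0,0,0],
)

```text
time_s: 6.8
tcp_pos: [0.5112, 0.0164, 0.0649]
tcp_rot: [0.0, -0.121, 0.993, 0.0]
ft_force: [-0.8, 0.7, 1.2]
width: -0.001
```

Run:
```python
from h import *
c=cap('top','top2.png')
cv2.imwrite('pics/top2z.png',cv2.resize(c['image'][140:240,220:340],None,fx=6,fy=6,interpolation=cv2.INTER_CUBIC))
```

```text
(no output)
```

View pics/top2z.png

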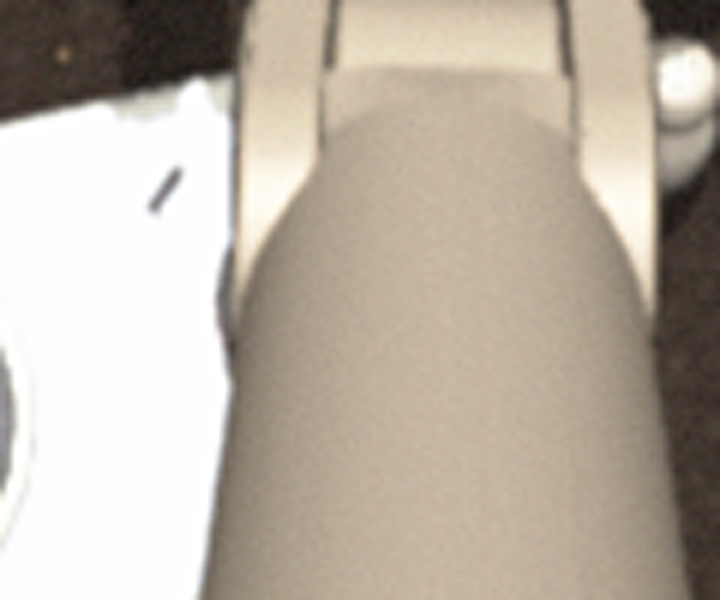

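The arm blocks the top view. I'll try the scene camera and keep approaching in small steps.

Call:
drive_tool(
  deltas=[-0.001,0,0,0,0,0,0,0,0,0,0,0,0,0],
)

```text
time_s: 7.1
tcp_pos: [0.5117, 0.0166, 0.0648]
tcp_rot: [-0.0, -0.121, 0.993, 0.0]
ft_force: [-0.8, 0.3, 0.1]
width: 0.002
```

Run:
```python
from h import *
c=cap('scene','s2.png')
cv2.imwrite('pics/s2z.png',cv2.resize(c['image'][130:250,220:364],None,fx=5,fy=5,interpolation=cv2.INTER_CUBIC))
print(telemetry.state()['ft_force'])
```

```text
[-1.29624661  0.26939927  0.56050087]
```

View pics/s2z.png

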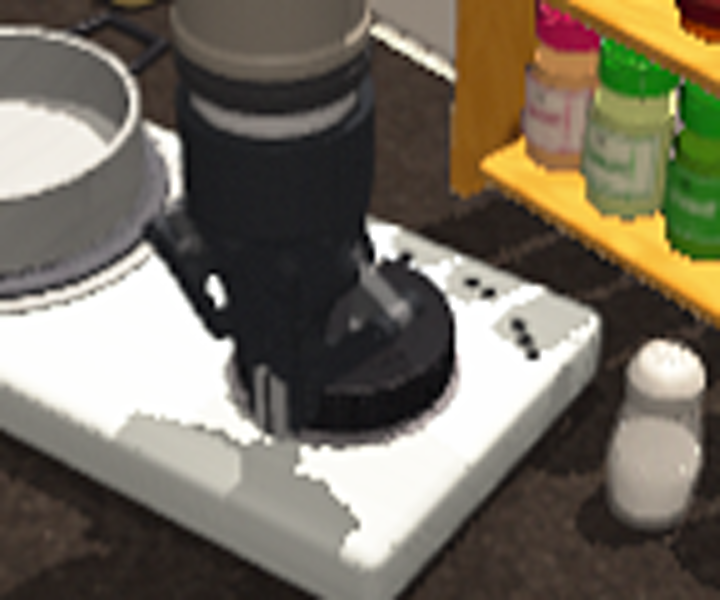

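Call:
drive_tool(
  deltas=[-0.001,0,0,0,0,0,0,0,0,0,0,0,0,0],
)

```text
time_s: 7.4
tcp_pos: [0.5118, 0.0165, 0.0647]
tcp_rot: [-0.001, -0.121, 0.993, 0.0]
ft_force: [-4.2, -0.7, 4.1]
width: 0.0
```

Call:
drive_tool(
  deltas=[-0.001,0,0,0,0,0,0,0,0,0,0,0,0,0],
)

```text
time_s: 7.65
tcp_pos: [0.512, 0.0164, 0.0646]
tcp_rot: [-0.002, -0.12, 0.993, 0.0]
ft_force: [-6.8, -1.3, 5.2]
width: 0.004
```

Call:
drive_tool(
  deltas=[-0.0005,0.002,0,0,0,0,0,0,0.002,0,0,0,0,0,0,0.002,0,0,0,0,0,0,0.002,0,0,0,0,0],
)

```text
time_s: 8.15
tcp_pos: [0.51, 0.023, 0.0646]
tcp_rot: [-0.003, -0.12, 0.993, -0.001]
ft_force: [-7.2, -4.8, 5.9]
width: 0.003
```

Run:
```python
from h import *
c=cap('scene','s3.png')
cv2.imwrite('pics/s3z.png',cv2.resize(c['image'][130:250,220:364],None,fx=5,fy=5,interpolation=cv2.INTER_CUBIC))
print(telemetry.state()['ft_force'])
```

```text
[-7.03978731 -4.65161622  6.56979026]
```

View pics/s3z.png

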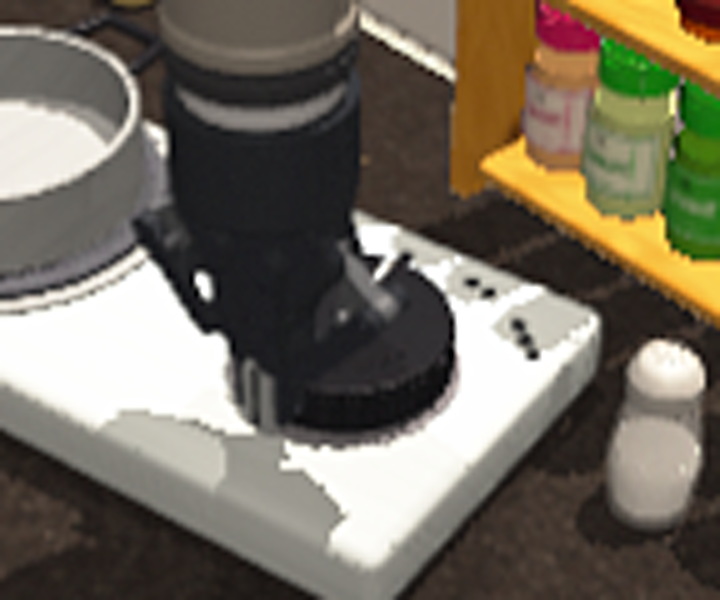

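The pointer tip is now visible at zoomed (410,255) and has moved clockwise. The tangential force is about 3 N with no sign of slip, so I'll carry on.

Call:
drive_tool(
  deltas=[0,0.002,0,0,0,0,0,0,0.002,0,0,0,0,0,0,0.002,0,0,0,0,0,0,0.001,0,0,0,0,0],
)

```text
time_s: 8.7
tcp_pos: [0.508, 0.0312, 0.0644]
tcp_rot: [-0.003, -0.12, 0.993, 0.0]
ft_force: [-7.7, -0.7, 5.5]
width: 0.002
```

```bash
cat > look.py <<'E'
from h import *
import sys
n=sys.argv[1]
c=cap('scene',n+'.png')
im=cv2.resize(c['image'][130:250,220:364],None,fx=5,fy=5,interpolation=cv2.INTER_CUBIC)
A=np.array([.5635,.040]);yaw=.24
for th,col in [(.5,(0,255,0)),(.75,(255,0,0)),(1.,(0,0,255)),(1.25,(0,255,255))]:
    a=yaw+.75-th
    p=proj(c,[A[0]+.046*np.cos(a),A[1]+.046*np.sin(a),.081])[0]
    cv2.circle(im,(int((p[0]-220+.5)*5),int((p[1]-130+.5)*5)),3,col,-1)
cv2.imwrite('pics/'+n+'z.png',im)
s=telemetry.state();f=s['ft_force'];print(f, 'rad',f[0]*.971+f[1]*.238,'tan',-f[0]*.238+f[1]*.971)
E
python3 look.py s4
```

```text
[-8.65643758 -0.93139404  6.73204682] rad -8.627072671790144 tan 1.1558485339118123
```

View pics/s4z.png

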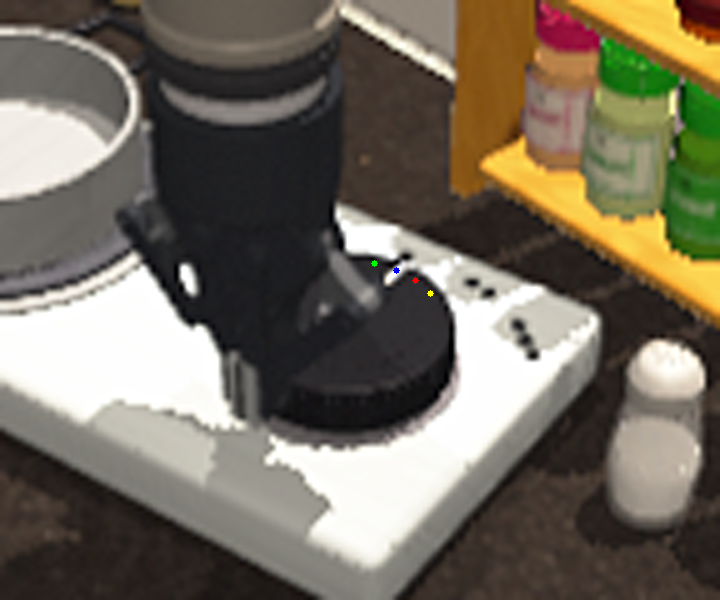

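The tangential force has flipped sign, so the detent has tipped over toward two dots and the angle is about 0.8. I'll add about 7 mm, then look.

Call:
drive_tool(
  deltas=[0,0.002,0,0,0,0,0,0,0.002,0,0,0,0,0,0,0.002,0,0,0,0,0,0,0.001,0,0,0,0,0],
)

```text
time_s: 9.25
tcp_pos: [0.5067, 0.0391, 0.0644]
tcp_rot: [-0.002, -0.121, 0.993, 0.001]
ft_force: [-7.6, -1.1, 4.5]
width: -0.002
```

```bash
python3 look.py s5
```

```text
[-6.35413308 -1.28857038  4.28619413] rad -6.476542966599795 tan 0.26108183346295855
```

View pics/s5z.png

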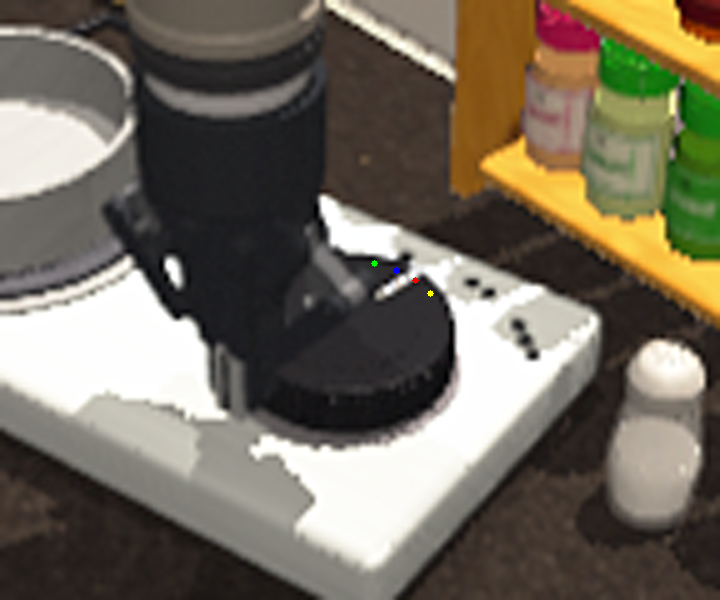

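The pointer is just short of the two-dot spot and the tangential force is near zero. I'll back off radially, lift, and move aside.

Call:
drive_tool(
  deltas=[0.003,0,0,0,0,0,0,0.004,0,0,0,0,0,0,0.007,0,0,0,0,0,0,0.01,0,0,0,0,0,0,0,0,-0.025,0,0,0,0,0,0,-0.025,0,0,0,0,0,0,-0.025,0,0,0,0,0,0,-0.025,0,0,0,0,0,0,-0.025,0,0,0,0,0,0,-0.025,0,0,0,0,0,0,-0.02,0,0,0,0,0,0.04,0,0,0,0,0,0,0.04,0,0,0,0,0,0,0.04,0,0,0,0,0,0,0.04,0,0,0,0,0,0,0.04,0,0,0,0,0,0,0.04,0,0,0,0,0,0,0.04,0,0,0,0,0,0,0,0,0,0,0],
)

```text
invalid input at $.deltas: expected a multiple of 7 numbers
```

```bash
python3 look.py s6
python3 - <<'E'
from h import *
c=cap('top','top6.png')
cv2.imwrite('pics/top6z.png',cv2.resize(c['image'][90:330,120:440],None,fx=2.5,fy=2.5,interpolation=cv2.INTER_CUBIC))
E
```

```text
[-6.43956317  0.49797251  4.54172503] rad -6.134298385502729 tan 2.0161473377335235
```

View pics/s6z.png

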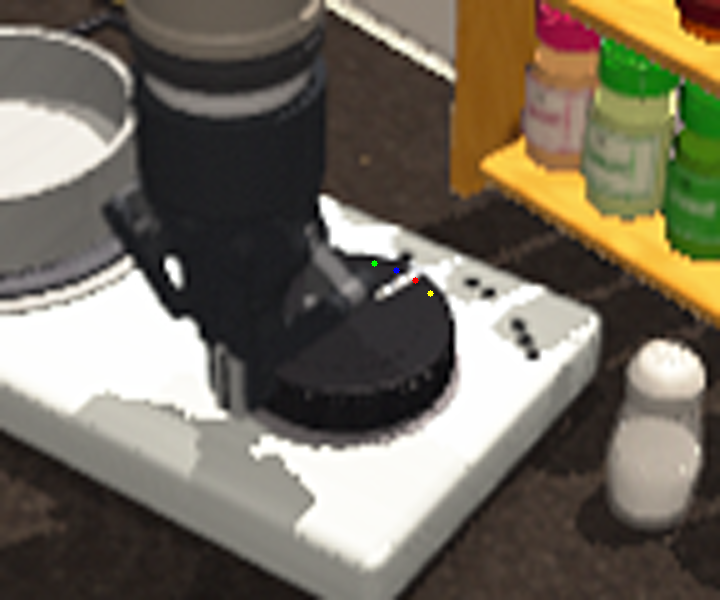

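View pics/top6z.png

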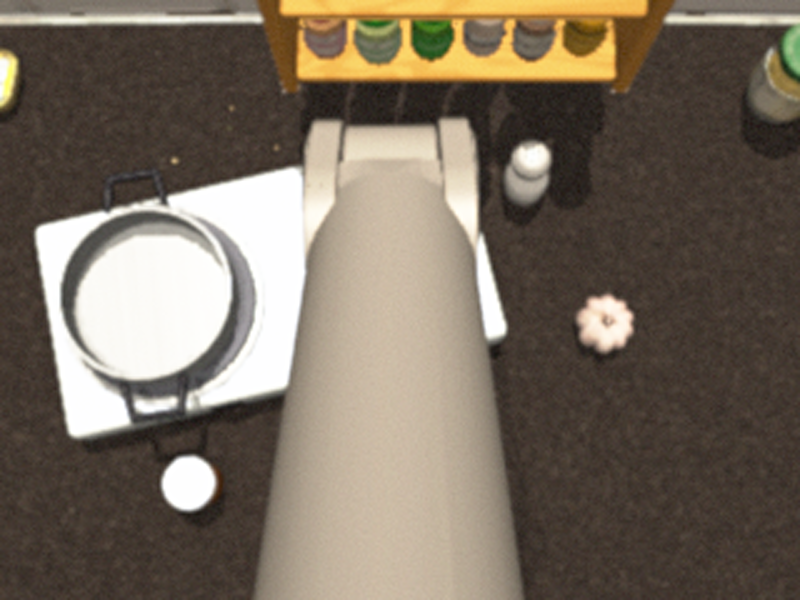

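That call was refused because of a miscounted row, so nothing moved. I'll send it again corrected.

Call:
drive_tool(
  deltas=[0.003,0,0,0,0,0,0,0.004,0,0,0,0,0,0,0.007,0,0,0,0,0,0,0.01,0,0,0,0,0,0,0,0,-0.025,0,0,0,0,0,0,-0.025,0,0,0,0,0,0,-0.025,0,0,0,0,0,0,-0.025,0,0,0,0,0,0,-0.025,0,0,0,0,0,0,-0.025,0,0,0,0,0,0,-0.02,0,0,0,0,0,0.04,0,0,0,0,0,0,0.04,0,0,0,0,0,0,0.04,0,0,0,0,0,0,0.04,0,0,0,0,0,0,0.04,0,0,0,0,0,0,0.04,0,0,0,0,0,0,0.04,0,0,0,0,0,0,0,0,0,0,0,0],
)

```text
time_s: 11.78
tcp_pos: [0.4168, 0.3079, 0.2347]
tcp_rot: [-0.0, -0.124, 0.992, 0.001]
ft_force: [-0.2, -0.4, -0.7]
width: 0.003
```

```bash
python3 look.py s7
python3 - <<'E'
from h import *
c=cap('top','top7.png')
cv2.imwrite('pics/top7z.png',cv2.resize(c['image'][90:330,120:440],None,fx=2.5,fy=2.5,interpolation=cv2.INTER_CUBIC))
E
```

```text
[-0.30736743 -0.57776013 -0.03856653] rad -0.43596068981894676 tan -0.4878516346499465
```

View pics/s7z.png

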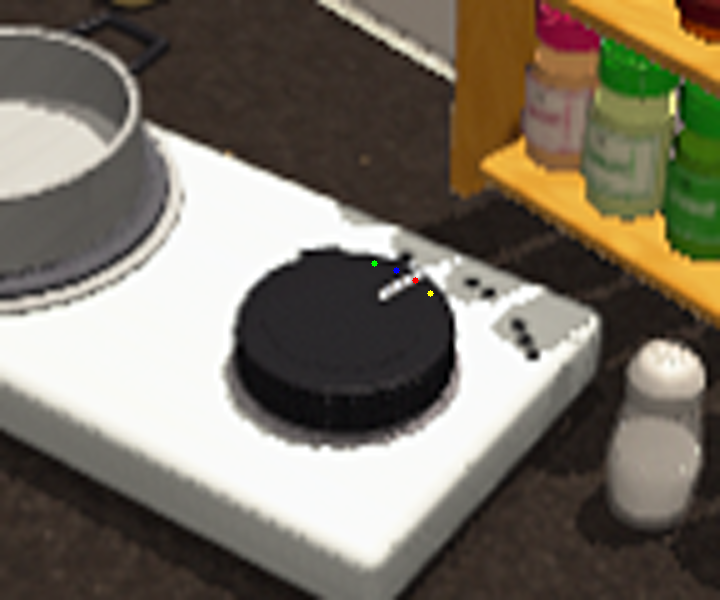

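View pics/top7z.png

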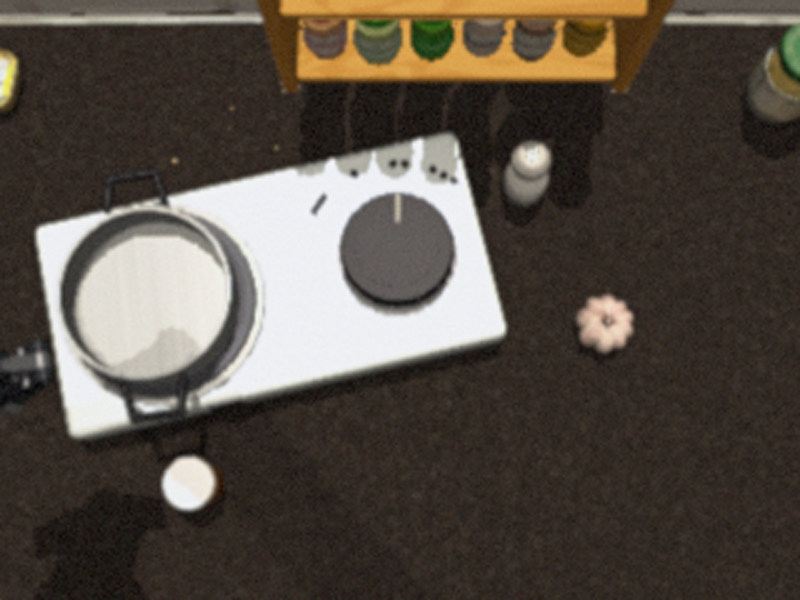

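The pointer at (397,195) in the top view points at the two dots (400,163), and it also sits on the two-dot spot in the scene view. The pan, shaker, garlic and pot are at the same pixels as before, and the arm is clear of everything.

```bash
python3 -c "
from h import *
print(job_done())"
```

```text
the job is handed in; nothing more can be done
None
```

I turned the dial from one dot to two dots, left it there and handed the job in. `job_done` reports no verdict.

- **The stroke:** I pushed the near rim to the left with the outside of the shut fingertips, about 23 mm along the tangent at roughly 6–9 N. Partway along, the tangential force dropped and changed sign as the detent tipped over. I then backed straight off, lifted and moved aside.
- **Last checks:** After release, the pointer lines up with the two-dot mark in both the top and scene views. The pan, salt shaker, garlic and spice pot show no shift in the top view. The wrist force is about zero, and the clock read about 12 s of the 45 s.
- **Problems on the way:**
  - The fingers met the rim about 5 mm later than I expected.
  - One retreat call was refused for a miscounted row. Nothing moved, and I sent it again corrected.
  - The arm blocked the top camera during the stroke, so I followed the pointer in the scene camera instead.

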